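# Shut and latch the scoring-saw guard

### The job

The scoring blade has been changed: using only the fingertips and grasping nothing, gently push the orange guard hood along its rails until it is fully home over the blade. Then push the red latch arm round until it lies all the way across the track behind the hood. Leave the flange, the spacer, the spanners, the tape measure and the push block where they are.

Things in the scene. Friction and masses are not known exactly. Their poses are not given: they have to be found in the camera images.
- saw_unit: fixed grey bench unit of a scoring saw, yaw within 0.55 rad. Origin at table height; own frame, z up: flat deck 60 mm above the table, x -110 to 130, y -180 to 200 mm. Two aluminium rails, 8 mm high and wide, run along y at x = -56 and 56 mm. The orange hood closes towards +y over a blade opening at y 30 to 160 mm; a dark end stop 30 mm high stands at y = 179 mm.
- guard (a joint): travel of the orange hood (m): 0 = fully home over the blade (hard stop), larger = further open, towards the unit's -y; starts at 0.07 to 0.135. The hood is a box 96 mm wide (unit x, centred on x = 0), 150 mm long (unit y), its top 42 mm above the deck. Sliding takes about 2 N plus 12 N per m/s; it stays where it is left.
- guard_tail (a point): centre of the hood's flat tail face (96 x 40 mm, upright, looks to the unit's -y), 22 mm above the deck; push it towards the unit's +y. It moves with the hood; at home it is at unit x = 0, y = 20 mm.
- latch (a joint): angle of the red latch arm about its vertical hinge (rad), growing clockwise seen from above: 0 = arm along the unit's -y, beside the +x rail, out of the way; 1.571 = along the unit's -x, across the track behind the shut hood (hard stop). Starts at 0 to 0.2; about 0.1 N m of friction, stays where left. It belongs across the track only when the hood is home.
- latch_pivot (a point): point on the latch's hinge axis at the arm's mid height: unit x = 85 mm, y = 5 mm, 23 mm above the deck. It does not move with the arm. The round boss there is 24 mm across.
- latch_tip (a point): end of the red latch arm, 100 mm from the hinge axis, at the arm's mid height. The arm is 18 mm wide and 22 mm high, and stands from 12 to 34 mm above the deck.
- flange: steel blade flange, a loose spool 32 mm across and 30 mm tall, standing on the deck of the saw unit; origin at the centre of its underside
- spacer: brass spacer ring, 30 mm across, 18 mm tall, lying loose on the deck of the saw unit; origin at the centre of its underside
- spanner_a: loose steel spanner, 150 mm long, lying flat on the table; origin under its middle
- spanner_b: second loose steel spanner, 150 mm long, lying flat on the table; origin under its middle
- tape: yellow and black tape measure, 65 x 35 x 60 mm, standing on the table; origin under its centre
- push_block: plywood push block with a black grip, 110 x 45 x 63 mm, on the table; origin under its centre

How it is judged:
On the way, in this order (a step that is already met when the one before it is completed fails the run):
1. the guard hood is pushed fully home (value of joint guard below 0.005 m), for 0.2 s.
2. the latch arm is swung across behind the hood (value of joint latch above 1.4 rad), for 0.2 s.
At the end, for the whole second after the job is handed in: the hood is within 5 mm of fully home, the latch arm is at 1.4 rad or more (within 0.17 rad of straight across), both are still, and flange, spacer, spanners, tape measure and push block are each within 20 mm of where it started (value of joint guard below 0.005 m and value of joint latch above 1.4 rad and velocity of joint latch below 0.05 rad/s and velocity of joint guard below 0.01 m/s and distance of each of flange, spacer, spanner_a, spanner_b, tape, push_block from where it was at the start of the episode below 0.02 m); the robot touches nothing.
It fails at once if the latch arm is swung in (over 0.5 rad) while the hood is still more than 12 mm from home (value of joint latch above 0.5 rad and value of joint guard above 0.012 m).
It fails at once if the saw unit, its hood or its latch is pushed with more than 80 N (contact force between the fingers and saw_unit above 80 N).
It fails at once if the latch arm is gripped instead of pushed (over 30 N from the fingers while it swings between 0.25 and 1.35 rad) (value of joint latch between 0.25 and 1.35 rad and contact force between the fingers and saw_unit above 30 N).
It fails at once if the flange, spacer, a spanner, the tape measure or the push block is lifted, carried or knocked more than 20 mm from its place (distance of any of flange, spacer, spanner_a, spanner_b, tape, push_block from where it was at the start of the episode above 0.02 m).
It also fails if it takes over 51 s, if anything falls off the work surface, if the arm or the gripper's body presses on something with over 40 N, if the wrist force passes 120 N, or if a joint passes its speed limit or range.

### The arm

A 7-joint arm with a two-finger parallel gripper is mounted at the origin on the work surface. World frame = base frame: x ahead of the robot, y to its left, z up, the work surface at z = 0. Lengths are in m, angles in rad, forces in N, time in s.
With the tool pointing down it reaches from about 0.425 to 0.875 m from the base axis. Payload 4.7 kg.
Tool frame: the origin (TCP) lies on the centre line of the jaws, within the pads' length; the fingertips stand 14 mm ahead of it and the grasp point (between the pads) lies 5 mm behind it; z points along the fingers, y is the line along which they close (so a half turn about z gives the same grasp; the last joint's range is limited). The gripper opens to 87 mm and grips with 3 to 60 N. Pads are 19 mm wide; open, the fingers measure 117 mm over their backs; the gripper's body (75 mm by 190 mm) begins 51 mm behind the grasp point.
Start: joints at [-1.261, 0.321, -0.07, 1.45, 0.023, 1.371, -0.057], TCP at [0.19, 0.622, 0.237] pointing down, gripper open.
Joint ranges: [-2.86, 2.86], [-0.3, 2.09], [-1.38, 1.24], [0.06, 2.45], [-1.56, 4.7], [0.09, 2.05], [-2.69, 2.69]. Speed limits (rad/s): [2.57, 2.57, 3.14, 3.14, 3.14, 3.14, 3.14].

### API

Orientations are given as a rotation vector (axis times angle).
In Python, from bench import ctrl gives the robot as it stands.
- The arm moves only by the tool send_rows, never from a script. Its argument "steps" is a list of rows, each an object of numbers: "tx", "ty", "tz": the shift along the tool's x, y, z in units of 60 mm (1.0 is 60 mm); "turn": the turn about the tool's z in units of 8 degrees (1.0 is 8 degrees); "grip": the opening, from 0 (shut) to 1 (fully open). A call has 1 to 12 rows; each row shifts and turns the commanded pose from where the row before left it, along the tool's axes as they then stand; what a row does not reach is not made up. A row lasts 1/8 s, in which the tool goes at most 62.5 mm and 10.7 degrees, less where a joint would pass 70% of its speed; a pose out of reach is approached as far as the arm can. A call is refused whole if a number of a shift passes 1 or a number of a turn 1, either way. A call with a gripper value outside its range is refused whole. The fingers move at their own pace and stop on an object; "newtons" is the grip in N (left out, the last holds). Time passes only in rows, so rows that do not move let the fingers close. It gives the time, the measured TCP pose, the force, the opening and the grip force at its end, in the units of the state.
- ctrl.get_state(): the state, without advancing time (a new reading comes with each control period).
- ctrl.get_image(name): name is "scene" or "top" or "wrist"; returns a dict with "pixels" (480x640x3 uint8, red, green, blue), "K" (3x3 intrinsics, pixels), "cam_to_world" (4x4, takes a point from camera to world coordinates); the wrist camera has in their place "T_tool_cam" (4x4, takes a point from camera to tool coordinates, whose origin is the TCP and whose axes are the flange's). Camera axes: x right, y down, z forward; pixel columns grow to the right and rows downward; lengths in m; the calibration is good to about 2 mm. The wrist camera is an equidistant fisheye: a pixel r from the principal point sees the ray r / f radians off the axis. A picture is of the moment at which its call begins: read the wrist's pose just before it. There is no depth.
- ctrl.close_job(): hands the job in; it is judged then, once.
The state is a dict: "time": time; "joint_positions": joint angles; "qd": joint speeds; "joint_torque": joint torques, N m; "position": TCP position; "tool_rot": TCP orientation; "ft_force": force on the tool from outside, world axes, zero at the start; "torque": the same for the moment, N m; "grip_width": opening from 0.0 (shut) to 1.0 (fully open); "grip_force": force on a finger pad.
Only numpy, scipy, OpenCV 4.12 (cv2) and the standard library are available. Lean on these libraries where they do the work, as an engineer would, in place of code of your own. Each camera call takes 0.05 s, during which the arm holds its last target. There are 200 camera calls.

## Working session

There is one attempt and no reset: what is moved stays moved. The work goes in short steps, Python scripts to look and compute and a tool call to move; the robot and the scene stay as the last step left them, time stands still between calls to the robot, and variables do not carry over. Pictures are saved under pics/ and viewed, at most 10 in all, crops included, and the job is handed in when it is done.

Besides the shell and the picture viewer there is one more tool, called after "Request:" by a JSON object that holds its "fn" and its "kwargs". send_rows: Moves the arm, as the interface text tells. Its arguments: {"type":"object","properties":{"steps":{"type":"array"},"newtons":{"type":"number"}},"required":["steps"]}

```bash
mkdir -p pics
python3 - <<'E'
from bench import ctrl
import cv2,numpy as np,pickle
s=ctrl.get_state();print(s['time'],s['position'],s['tool_rot'],s['grip_width'])
for n in("top","scene"):
    im=ctrl.get_image(n);pickle.dump(im,open(n+'.pkl','wb'));cv2.imwrite(f'pics/{n}0.png',im['pixels'][...,::-1])
    print(im['K'],im['cam_to_world'])
E
```

```text
0.0 [0.18937467 0.62124467 0.23546956] [-4.62864420e-01 -3.10712545e+00  2.97735158e-03] 0.9977356043985044
[[517.02616874   0.         322.98941748]
 [  0.         517.02616874 240.78091565]
 [  0.           0.           1.        ]] [[-0.02682453 -0.99886819  0.03927834  0.50364839]
 [-0.99961622  0.02653125 -0.00796912  0.01428786]
 [ 0.006918   -0.03947704 -0.99919653  1.42861509]
 [ 0.          0.          0.          1.        ]]
[[576.91826086   0.         314.9807712 ]
 [  0.         576.91826086 242.46883434]
 [  0.           0.           1.        ]] [[ 0.86797551  0.33519752 -0.36641661  1.0406056 ]
 [ 0.49660442 -0.58823709  0.63824852 -0.83441215]
 [-0.00160052 -0.7359482  -0.67703596  0.97934222]
 [ 0.          0.          0.          1.        ]]
```

View pics/top0.png

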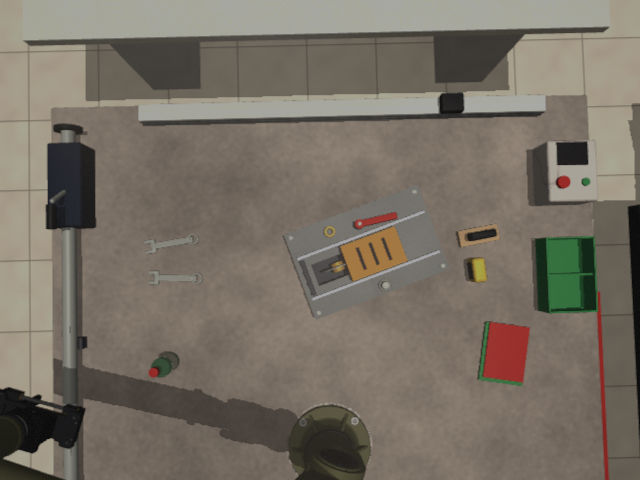

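View pics/scene0.png

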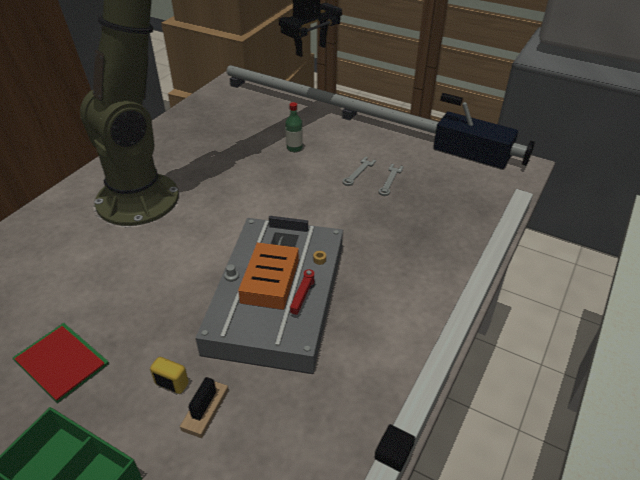

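Run:
```python
import cv2,pickle
im=pickle.load(open('top.pkl','rb'))['pixels'][180:330,270:470,::-1]
cv2.imwrite('pics/c1.png',cv2.resize(im,None,fx=4,fy=4,interpolation=cv2.INTER_CUBIC))
```

```text
(no output)
```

View pics/c1.png

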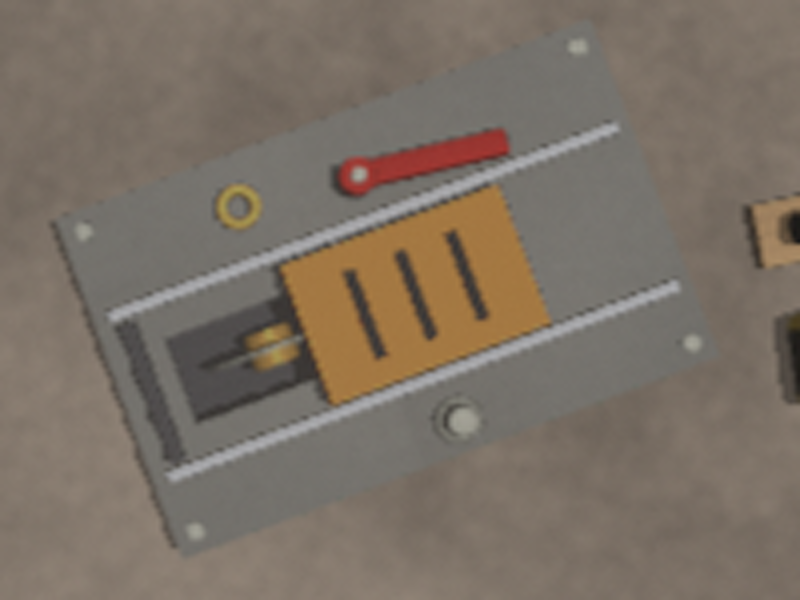

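```bash
cat > h.py <<'E'
import numpy as np,pickle
def ray(im,px,z):
    K=im['K'];T=im['cam_to_world'];d=T[:3,:3]@np.linalg.solve(K,[px[0],px[1],1]);o=T[:3,3]
    return (o+d*(z-o[2])/d[2])[:2]
top=pickle.load(open('top.pkl','rb'))
c=lambda x,y,z:ray(top,(x/4+270-.375,y/4+180-.375),z)
E
python3 - <<'E'
from h import *
from scipy.optimize import least_squares
U=[(130,200,53,217,60),(-110,200,185,556,60),(130,-180,595,22,60),(-110,-180,715,350,60),(85,5,359,175,95)]
P=np.array([c(x,y,z/1e3) for _,_,x,y,z in U]);u=np.array([a[:2] for a in U])/1e3
R=lambda t:np.array([[np.cos(t),-np.sin(t)],[np.sin(t),np.cos(t)]])
r=least_squares(lambda p:(u@R(p[2]).T+p[:2]-P).ravel(),[.5,0,0]);p=r.x
print(p,np.round(r.fun*1e3,1))
inv=lambda q:(q-p[:2])@R(p[2])
for n,x,y,z in[('h',280,263,102),('h',333,404,102),('t',498,186,102),('t',550,325,102),('tip',508,143,94),('piv',359,175,95),('flange',461,420,90),('spacer',239,207,78),('tape',800,345,60),('pb',752,235,20)]:
    print(n,np.round(inv(c(x,y,z/1e3))*1e3,1))
np.save('p.npy',p)
E
```

```text
[ 0.5208647  -0.1238835   0.33097104] [ 0.2 -1.6 -1.   1.9  3.3  2.8 -3.5 -3.2  1.   0.1]
h [48.5 73.4]
h [-47.9  73.4]
t [ 45.8 -75.4]
t [-49.4 -74.9]
tip [ 69.7 -92.6]
piv [84.   5.2]
flange [-87.3  -1.1]
spacer [92.6 84.5]
tape [-122.3 -232.2]
pb [ -45.2 -239.2]
```

```bash
cat >> h.py <<'E'
from scipy.optimize import least_squares
from scipy.spatial.transform import Rotation as Ro
R=lambda t:np.array([[np.cos(t),-np.sin(t)],[np.sin(t),np.cos(t)]])
def fit():
    U=[(130,200,53,217,60),(-110,200,185,556,60),(130,-180,595,22,60),(-110,-180,715,350,60),(85,5,359,175,95)]
    H=[(48,150,280,263),(-48,150,333,404),(48,0,498,186),(-48,0,550,325)]
    def f(p):
        M=R(p[2]);out=[]
        for a,b,x,y,z in U: out.append(M@np.array([a,b])/1e3+p[:2]-c(x,y,z/1e3))
        for a,b,x,y in H: out.append(2*(M@(np.array([a,b+20])/1e3-[0,p[3]])+p[:2]-c(x,y,.102)))
        return np.ravel(out)
    return least_squares(f,[.5,0,.3,.09])
def tool(s):  # unit-frame TCP mm, z mm, tool-y angle minus unit-y angle (deg)
    p=np.load('p.npy');q=np.array(s['position']);m=Ro.from_rotvec(s['tool_rot']).as_matrix()
    return np.round((q[:2]-p[:2])@R(p[2])*1e3,1),round(q[2]*1e3,1),np.degrees(np.arctan2(m[1,1],m[0,1])-p[2]-np.pi/2),np.round(m[:,2],3)
E
python3 - <<'E'
from h import *
from bench import ctrl
r=fit();np.save('p.npy',r.x);print(r.x,np.round(r.fun*1e3,1));print(tool(ctrl.get_state()))
p=r.x
for n,x,y,z in[('tip',508,143,94),('piv',359,175,95)]: print(n,(c(x,y,z/1e3)-p[:2])@R(p[2])*1e3)
# start tool axes toward world
m=Ro.from_rotvec(ctrl.get_state()['tool_rot']).as_matrix();print(np.round(m.T@np.array([.26,-.07,0])/.06,2))
E
```

```text
[ 0.52026779 -0.12397741  0.32685952  0.09597874] [ 0.6 -1.9 -1.   2.5  2.1  1.9 -4.9 -3.1  0.6 -0.3 -1.8  0.4 -1.3  1.6
  2.9 -0.5  1.5 -1.1]
(array([-74.1, 812.1]), np.float64(235.6), np.float64(-35.67533968525744), array([-0.   , -0.002, -1.   ]))
tip [ 70.68758125 -92.46373045]
piv [84.57953263  5.48665371]
[-4.49  0.15  0.  ]
```

Request:
{"fn": "send_rows", "kwargs": {"steps": [{"tx": -0.9, "grip": 0}, {"tx": -0.9, "grip": 0}, {"tx": -0.9, "grip": 0}, {"tx": -0.9, "grip": 0}, {"tx": -0.9, "grip": 0}, {"turn": -0.9, "grip": 0}, {"turn": -0.9, "grip": 0}, {"turn": -0.9, "grip": 0}, {"turn": -0.9, "grip": 0}, {"turn": -0.86, "grip": 0}, {"grip": 0}, {"grip": 0}], "newtons": 20}}

```text
validation failed for argument at $.st...
```

Run:
```python
from h import *
from bench import ctrl
s=ctrl.get_state();print(s['time'],s['position'],tool(s),s['grip_width'],s['ft_force'])
```

```text
0.1 [0.18937627 0.62131438 0.23557519] (array([-74.1, 812.1]), np.float64(235.6), np.float64(-35.67533968525744), array([-0.   , -0.002, -1.   ])) 1.0032672058579226 [-0.07739649 -0.13215491  0.21776557]
```

Request:
{"fn": "send_rows", "kwargs": {"steps": [{"tx": -0.9, "ty": 0, "tz": 0, "turn": 0, "grip": 0}, {"tx": -0.9, "ty": 0, "tz": 0, "turn": 0, "grip": 0}, {"tx": -0.9, "ty": 0, "tz": 0, "turn": 0, "grip": 0}, {"tx": -0.9, "ty": 0, "tz": 0, "turn": 0, "grip": 0}, {"tx": -0.9, "ty": 0, "tz": 0, "turn": 0, "grip": 0}, {"tx": 0, "ty": 0, "tz": 0, "turn": -0.9, "grip": 0}, {"tx": 0, "ty": 0, "tz": 0, "turn": -0.9, "grip": 0}, {"tx": 0, "ty": 0, "tz": 0, "turn": -0.9, "grip": 0}, {"tx": 0, "ty": 0, "tz": 0, "turn": -0.9, "grip": 0}, {"tx": 0, "ty": 0, "tz": 0, "turn": -0.86, "grip": 0}, {"tx": 0, "ty": 0, "tz": 0, "turn": 0, "grip": 0}], "newtons": 20}}

```text
time: 1.48
position: [0.4476, 0.5428, 0.2359]
tool_rot: [0.509, -3.099, 0.001]
ft_force: [0.1, -0.1, 0.6]
grip_width: 0.004
grip_force: 0.0
```

Run:
```python
from h import *
from bench import ctrl
s=ctrl.get_state();print(s['time'],s['position'],tool(s),s['grip_width'],s['ft_force'])
```

```text
1.475 [0.4476411  0.54282237 0.23589032] (array([145.3, 654.8]), np.float64(235.9), np.float64(-0.07035545095498355), array([-0.001, -0.001, -1.   ])) 0.004062528487662689 [ 0.09459687 -0.11171739  0.62244499]
```

Request:
{"fn": "send_rows", "kwargs": {"steps": [{"tx": 0.17, "ty": -0.9, "tz": 0, "turn": 0, "grip": 0}, {"tx": 0.17, "ty": -0.9, "tz": 0, "turn": 0, "grip": 0}, {"tx": 0.17, "ty": -0.9, "tz": 0, "turn": 0, "grip": 0}, {"tx": 0.17, "ty": -0.9, "tz": 0, "turn": 0, "grip": 0}, {"tx": 0.17, "ty": -0.9, "tz": 0, "turn": 0, "grip": 0}, {"tx": 0.17, "ty": -0.9, "tz": 0, "turn": 0, "grip": 0}, {"tx": 0.17, "ty": -0.9, "tz": 0, "turn": 0, "grip": 0}, {"tx": 0.17, "ty": -0.9, "tz": 0, "turn": 0, "grip": 0}, {"tx": 0.17, "ty": -0.9, "tz": 0, "turn": 0, "grip": 0}, {"tx": 0.17, "ty": -0.9, "tz": 0, "turn": 0, "grip": 0}, {"tx": 0.17, "ty": -0.9, "tz": 0, "turn": 0, "grip": 0}, {"tx": 0.17, "ty": -0.9, "tz": 0, "turn": 0, "grip": 0}]}}

```text
time: 2.98
position: [0.5399, -0.1115, 0.2366]
tool_rot: [-0.507, 3.1, 0.001]
ft_force: [0.7, 1.2, -0.1]
grip_width: 0.012
grip_force: 0.0
```

Request:
{"fn": "send_rows", "kwargs": {"steps": [{"tx": 0.12, "ty": -0.7, "tz": 0, "turn": 0, "grip": 0}, {"tx": 0.13, "ty": -0.7, "tz": 0, "turn": 0, "grip": 0}, {"tx": 0.13, "ty": -0.63, "tz": 0, "turn": 0, "grip": 0}, {"tx": 0, "ty": 0, "tz": 0, "turn": 0, "grip": 0}, {"tx": 0, "ty": 0, "tz": 0.5, "turn": 0, "grip": 0}, {"tx": 0, "ty": 0, "tz": 0.5, "turn": 0, "grip": 0}, {"tx": 0, "ty": 0, "tz": 0, "turn": 0, "grip": 0}]}}

```text
time: 3.85
position: [0.556, -0.2305, 0.1741]
tool_rot: [0.511, -3.095, -0.005]
ft_force: [0.6, 0.7, 0.7]
grip_width: 0.008
grip_force: 0.0
```

Run:
```python
from h import *
from bench import ctrl
import cv2
s=ctrl.get_state();print(s['time'],s['position'],tool(s),s['grip_width'],s['ft_force'])
im=ctrl.get_image('scene')['pixels'][180:400,150:400,::-1]
cv2.imwrite('pics/s1.png',cv2.resize(im,None,fx=2.5,fy=2.5))
```

```text
3.85 [ 0.55602805 -0.23051705  0.17410952] (array([  -0.3, -112.4]), np.float64(174.1), np.float64(0.0043884443830642115), array([-0.005,  0.002, -1.   ])) 0.008328835607969291 [0.5917338  0.69109142 0.65268053]
```

View pics/s1.png

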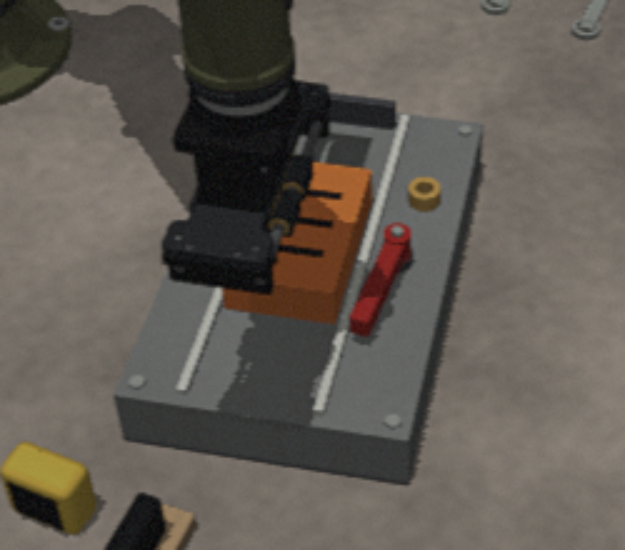

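Request:
{"fn": "send_rows", "kwargs": {"steps": [{"tx": 0, "ty": -0.05, "tz": 0.5, "turn": 0, "grip": 0}, {"tx": 0, "ty": 0, "tz": 0.5, "turn": 0, "grip": 0}, {"tx": 0, "ty": 0, "tz": 0.38, "turn": 0, "grip": 0}, {"tx": 0, "ty": 0, "tz": 0, "turn": 0, "grip": 0}, {"tx": 0, "ty": 0.15, "tz": 0, "turn": 0, "grip": 0}, {"tx": 0, "ty": 0.15, "tz": 0, "turn": 0, "grip": 0}, {"tx": 0, "ty": 0.15, "tz": 0, "turn": 0, "grip": 0}, {"tx": 0, "ty": 0.15, "tz": 0, "turn": 0, "grip": 0}, {"tx": 0, "ty": 0.15, "tz": 0, "turn": 0, "grip": 0}]}}

```text
time: 5.03
position: [0.5445, -0.1931, 0.0944]
tool_rot: [-0.51, 3.098, -0.003]
ft_force: [1.9, -1.7, 1.4]
grip_width: 0.006
grip_force: 1.5
```

Run:
```python
from h import *
from bench import ctrl
s=ctrl.get_state();print(s['time'],s['position'],tool(s),s['grip_width'],s['ft_force'])
```

```text
5.025 [ 0.5445485  -0.19314405  0.09444993] (array([  0.8, -73.3]), np.float64(94.4), np.float64(-0.014874733820168469), array([ 0.002, -0.001, -1.   ])) 0.006034885869507585 [ 1.8583647 -1.7301665  1.4242429]
```

Request:
{"fn": "send_rows", "kwargs": {"steps": [{"tx": 0, "ty": 0.15, "tz": 0, "turn": 0, "grip": 0}, {"tx": 0, "ty": 0.15, "tz": 0, "turn": 0, "grip": 0}, {"tx": 0, "ty": 0.15, "tz": 0, "turn": 0, "grip": 0}, {"tx": 0, "ty": 0.15, "tz": 0, "turn": 0, "grip": 0}, {"tx": 0, "ty": 0.15, "tz": 0, "turn": 0, "grip": 0}, {"tx": 0, "ty": 0.15, "tz": 0, "turn": 0, "grip": 0}, {"tx": 0, "ty": 0.1, "tz": 0, "turn": 0, "grip": 0}, {"tx": 0, "ty": 0.05, "tz": 0, "turn": 0, "grip": 0}]}}

```text
time: 6.02
position: [0.5234, -0.1325, 0.0936]
tool_rot: [0.512, -3.099, -0.001]
ft_force: [1.0, -1.1, 2.0]
grip_width: 0.01
grip_force: 1.3
```

Run:
```python
from h import *
from bench import ctrl
s=ctrl.get_state();print(s['time'],s['position'],tool(s),s['grip_width'],s['ft_force'])
```

```text
6.025 [ 0.52344033 -0.13245067  0.09355028] (array([ 0.3, -9. ]), np.float64(93.6), np.float64(0.03431205655577098), array([-0.001,  0.   , -1.   ])) 0.010278569236185213 [ 1.01695978 -1.14168943  1.9897034 ]
```

Now slowly onto the stop, watching force.

Request:
{"fn": "send_rows", "kwargs": {"steps": [{"tx": 0, "ty": 0.05, "tz": 0, "turn": 0, "grip": 0}, {"tx": 0, "ty": 0.05, "tz": 0, "turn": 0, "grip": 0}, {"tx": 0, "ty": 0.05, "tz": 0, "turn": 0, "grip": 0}, {"tx": 0, "ty": 0.05, "tz": 0, "turn": 0, "grip": 0}, {"tx": 0, "ty": 0, "tz": 0, "turn": 0, "grip": 0}]}}

```text
time: 6.65
position: [0.5196, -0.1212, 0.0936]
tool_rot: [0.512, -3.099, -0.001]
ft_force: [0.1, -1.5, 0.8]
grip_width: 0.004
grip_force: 0.5
```

Request:
{"fn": "send_rows", "kwargs": {"steps": [{"tx": 0, "ty": 0.03, "tz": 0, "turn": 0, "grip": 0}, {"tx": 0, "ty": 0, "tz": 0, "turn": 0, "grip": 0}]}}

```text
time: 6.9
position: [0.5191, -0.1199, 0.0936]
tool_rot: [0.511, -3.099, -0.0]
ft_force: [0.2, -1.1, 0.3]
grip_width: 0.006
grip_force: 0.7
```

Request:
{"fn": "send_rows", "kwargs": {"steps": [{"tx": 0, "ty": 0.03, "tz": 0, "turn": 0, "grip": 0}, {"tx": 0, "ty": 0.03, "tz": 0, "turn": 0, "grip": 0}, {"tx": 0, "ty": 0, "tz": 0, "turn": 0, "grip": 0}]}}

```text
time: 7.28
position: [0.5179, -0.1164, 0.0937]
tool_rot: [0.512, -3.099, -0.001]
ft_force: [-0.6, -1.1, 0.2]
grip_width: 0.005
grip_force: 0.7
```

Request:
{"fn": "send_rows", "kwargs": {"steps": [{"tx": 0, "ty": 0.03, "tz": 0, "turn": 0, "grip": 0}, {"tx": 0, "ty": 0, "tz": 0, "turn": 0, "grip": 0}]}}

```text
time: 7.52
position: [0.5174, -0.1147, 0.0936]
tool_rot: [0.512, -3.099, -0.001]
ft_force: [1.0, -1.6, -0.2]
grip_width: 0.004
grip_force: 0.7
```

Request:
{"fn": "send_rows", "kwargs": {"steps": [{"tx": 0, "ty": 0.03, "tz": 0, "turn": 0, "grip": 0}, {"tx": 0, "ty": 0.03, "tz": 0, "turn": 0, "grip": 0}, {"tx": 0, "ty": 0, "tz": 0, "turn": 0, "grip": 0}]}}

```text
time: 7.9
position: [0.5171, -0.1142, 0.0938]
tool_rot: [-0.509, 3.098, -0.006]
ft_force: [3.1, -6.9, -3.9]
grip_width: 0.005
grip_force: 3.5
```

Run:
```python
from h import *
from bench import ctrl
import cv2
s=ctrl.get_state();print(s['time'],s['position'],tool(s),s['grip_width'],s['ft_force'])
im=ctrl.get_image('scene')['pixels'][180:400,150:400,::-1]
cv2.imwrite('pics/s2.png',cv2.resize(im,None,fx=2.5,fy=2.5))
```

```text
7.9 [ 0.51713797 -0.11416263  0.09383744] (array([ 0.2, 10.3]), np.float64(93.8), np.float64(-0.07248767301577234), array([ 0.002, -0.004, -1.   ])) 0.004838574850032525 [ 3.06448097 -6.9038727  -3.85415131]
```

View pics/s2.png

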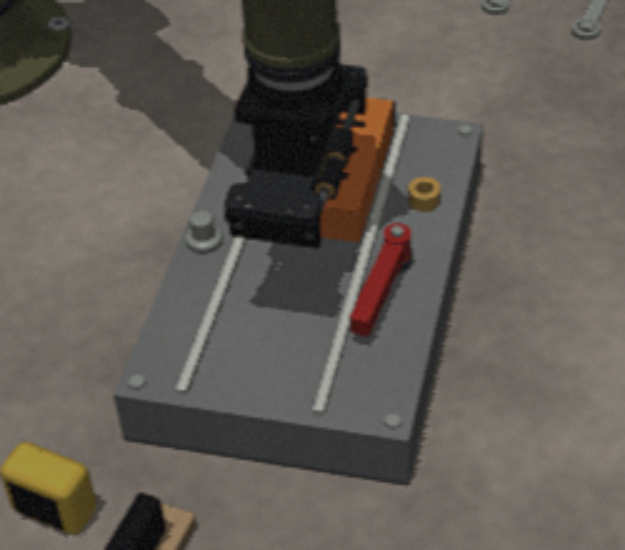

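Request:
{"fn": "send_rows", "kwargs": {"steps": [{"tx": 0, "ty": 0.03, "tz": 0, "turn": 0, "grip": 0}, {"tx": 0, "ty": 0, "tz": 0, "turn": 0, "grip": 0}]}}

```text
time: 8.2
position: [0.5171, -0.1141, 0.094]
tool_rot: [-0.507, 3.098, -0.01]
ft_force: [4.3, -10.3, -4.3]
grip_width: 0.003
grip_force: 5.0
```

Request:
{"fn": "send_rows", "kwargs": {"steps": [{"tx": 0, "ty": -0.25, "tz": 0, "turn": 0, "grip": 0}, {"tx": 0, "ty": -0.4, "tz": 0, "turn": 0, "grip": 0}, {"tx": 0, "ty": -0.3, "tz": 0, "turn": 0, "grip": 0}, {"tx": 0, "ty": 0, "tz": -0.5, "turn": 0, "grip": 0}, {"tx": 0, "ty": 0, "tz": -0.4, "turn": 0, "grip": 0}, {"tx": 0, "ty": 0, "tz": 0, "turn": 0, "grip": 0}, {"tx": -0.5, "ty": -0.3, "tz": 0, "turn": 0, "grip": 0}, {"tx": -0.5, "ty": -0.35, "tz": 0, "turn": 0, "grip": 0}, {"tx": -0.5, "ty": 0, "tz": 0, "turn": 0, "grip": 0}, {"tx": -0.42, "ty": 0, "tz": 0, "turn": 0, "grip": 0}, {"tx": 0, "ty": 0, "tz": 0, "turn": 0, "grip": 0}, {"tx": 0, "ty": 0, "tz": 0, "turn": 0, "grip": 0}]}}

```text
time: 9.7
position: [0.6545, -0.1643, 0.1466]
tool_rot: [0.51, -3.097, -0.001]
ft_force: [0.3, -1.1, 0.5]
grip_width: 0.002
grip_force: 0.0
```

Run:
```python
from h import *
from bench import ctrl
import cv2
s=ctrl.get_state();print(s['time'],s['position'],tool(s),s['grip_width'],s['ft_force'])
im=ctrl.get_image('scene')['pixels'][180:400,150:400,::-1]
cv2.imwrite('pics/s3.png',cv2.resize(im,None,fx=2.5,fy=2.5))
```

```text
9.7 [ 0.65450096 -0.16429776  0.14662584] (array([114.2, -81.3]), np.float64(146.6), np.float64(-0.028365613878168296), array([-0.002,  0.   , -1.   ])) 0.002418029647925777 [ 0.3350094  -1.13802974  0.49821072]
```

View pics/s3.png

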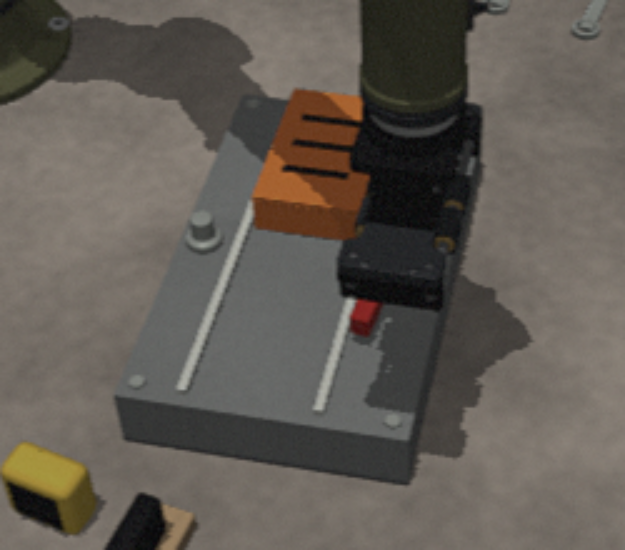

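Run:
```python
import numpy as np
prev=np.array([114.2,-81.3])
for t in [.15,.25,.35,.45,.55,.65,.75,.85,.95,1.05,1.15,1.25,1.35,1.45,1.52,1.57]:
    d=np.array([-np.sin(t),-np.cos(t)]);n=np.array([-np.cos(t),np.sin(t)])
    q=np.array([85,5])+75*d-9*n-[-9.5,10];D=(q-prev)/60;print(t,q.round(1),'tx',round(-D[0],2),'ty',round(D[1],2));prev=q
```

```text
0.15 [ 92.2 -80.5] tx 0.37 ty 0.01
0.25 [ 84.7 -79.9] tx 0.13 ty 0.01
0.35 [ 77.2 -78.5] tx 0.12 ty 0.02
0.45 [ 70.  -76.4] tx 0.12 ty 0.03
0.55 [ 63.  -73.6] tx 0.12 ty 0.05
0.65 [ 56.3 -70.2] tx 0.11 ty 0.06
0.75 [ 50. -66.] tx 0.11 ty 0.07
0.85 [ 44.1 -61.3] tx 0.1 ty 0.08
0.95 [ 38.7 -55.9] tx 0.09 ty 0.09
1.05 [ 33.9 -50.1] tx 0.08 ty 0.1
1.15 [ 29.7 -43.9] tx 0.07 ty 0.1
1.25 [ 26.2 -37.2] tx 0.06 ty 0.11
1.35 [ 23.3 -30.2] tx 0.05 ty 0.12
1.45 [ 21.1 -23. ] tx 0.04 ty 0.12
1.52 [ 20.1 -17.8] tx 0.02 ty 0.09
1.57 [ 19.5 -14.1] tx 0.01 ty 0.06
```

Request:
{"fn": "send_rows", "kwargs": {"steps": [{"tx": 0, "ty": 0, "tz": 0.4, "turn": 0, "grip": 0}, {"tx": 0, "ty": 0, "tz": 0.4, "turn": 0, "grip": 0}, {"tx": 0, "ty": 0, "tz": 0.09, "turn": 0, "grip": 0}, {"tx": 0, "ty": 0, "tz": 0, "turn": 0, "grip": 0}]}}

```text
time: 10.25
position: [0.6554, -0.1642, 0.0947]
tool_rot: [0.51, -3.1, -0.0]
ft_force: [-0.1, 0.6, -0.1]
grip_width: 0.005
grip_force: 0.0
```

Request:
{"fn": "send_rows", "kwargs": {"steps": [{"tx": 0.2, "ty": 0, "tz": 0, "turn": 0, "grip": 0}, {"tx": 0.17, "ty": 0.02, "tz": 0, "turn": 0, "grip": 0}, {"tx": 0.13, "ty": 0.01, "tz": 0, "turn": 0, "grip": 0}, {"tx": 0.12, "ty": 0.02, "tz": 0, "turn": 0, "grip": 0}, {"tx": 0.12, "ty": 0.03, "tz": 0, "turn": 0, "grip": 0}, {"tx": 0.12, "ty": 0.05, "tz": 0, "turn": 0, "grip": 0}, {"tx": 0.11, "ty": 0.06, "tz": 0, "turn": 0, "grip": 0}]}}

```text
time: 11.12
position: [0.5965, -0.1719, 0.0944]
tool_rot: [-0.511, 3.1, -0.001]
ft_force: [1.7, -2.2, 0.2]
grip_width: 0.006
grip_force: 1.2
```

Request:
{"fn": "send_rows", "kwargs": {"steps": [{"tx": 0.11, "ty": 0.07, "tz": 0, "turn": 0, "grip": 0}, {"tx": 0.1, "ty": 0.08, "tz": 0, "turn": 0, "grip": 0}, {"tx": 0.09, "ty": 0.09, "tz": 0, "turn": 0, "grip": 0}, {"tx": 0.08, "ty": 0.1, "tz": 0, "turn": 0, "grip": 0}, {"tx": 0.07, "ty": 0.1, "tz": 0, "turn": 0, "grip": 0}, {"tx": 0.06, "ty": 0.11, "tz": 0, "turn": 0, "grip": 0}]}}

```text
time: 11.88
position: [0.5567, -0.15, 0.0942]
tool_rot: [0.511, -3.099, -0.0]
ft_force: [-0.4, -2.1, 0.7]
grip_width: 0.001
grip_force: 1.2
```

Request:
{"fn": "send_rows", "kwargs": {"steps": [{"tx": 0.05, "ty": 0.12, "tz": 0, "turn": 0, "grip": 0}, {"tx": 0.04, "ty": 0.12, "tz": 0, "turn": 0, "grip": 0}, {"tx": 0, "ty": 0.05, "tz": 0, "turn": 0, "grip": 0}, {"tx": 0, "ty": 0, "tz": 0, "turn": 0, "grip": 0}]}}

```text
time: 12.38
position: [0.5468, -0.1342, 0.0943]
tool_rot: [-0.513, 3.099, 0.002]
ft_force: [0.6, -1.0, 1.2]
grip_width: 0.005
grip_force: 0.0
```

Run:
```python
from h import *
from bench import ctrl
import cv2
s=ctrl.get_state();print(s['time'],s['position'],tool(s),s['grip_width'],s['ft_force'])
im=ctrl.get_image('scene')['pixels'][180:400,150:400,::-1]
cv2.imwrite('pics/s4.png',cv2.resize(im,None,fx=2.5,fy=2.5))
```

```text
12.375 [ 0.54679373 -0.13416292  0.09425147] (array([ 21.9, -18.2]), np.float64(94.3), np.float64(0.052317504346151934), array([-0.   ,  0.001, -1.   ])) 0.004846886467201477 [ 0.57755261 -1.01109112  1.17605277]
```

View pics/s4.png

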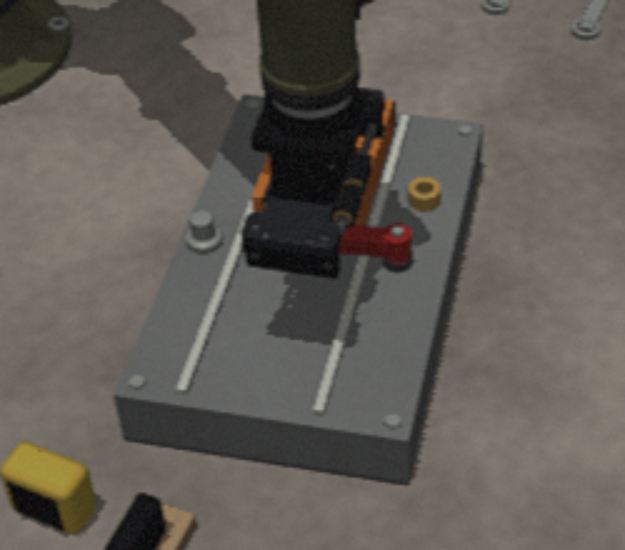

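Latch is nearly across; press gently onto its stop.

Request:
{"fn": "send_rows", "kwargs": {"steps": [{"tx": 0, "ty": 0.03, "tz": 0, "turn": 0, "grip": 0}, {"tx": 0, "ty": 0.03, "tz": 0, "turn": 0, "grip": 0}, {"tx": 0, "ty": 0, "tz": 0, "turn": 0, "grip": 0}]}}

```text
time: 12.8
position: [0.5457, -0.132, 0.0944]
tool_rot: [-0.511, 3.099, 0.0]
ft_force: [0.5, -1.0, 0.3]
grip_width: 0.005
grip_force: 0.5
```

Request:
{"fn": "send_rows", "kwargs": {"steps": [{"tx": 0, "ty": 0.03, "tz": 0, "turn": 0, "grip": 0}, {"tx": 0, "ty": 0, "tz": 0, "turn": 0, "grip": 0}]}}

```text
time: 13.05
position: [0.5448, -0.1303, 0.0943]
tool_rot: [0.511, -3.099, -0.0]
ft_force: [-1.2, -1.0, 0.0]
grip_width: 0.006
grip_force: 0.6
```

Request:
{"fn": "send_rows", "kwargs": {"steps": [{"tx": 0, "ty": 0.03, "tz": 0, "turn": 0, "grip": 0}, {"tx": 0, "ty": 0, "tz": 0, "turn": 0, "grip": 0}]}}

```text
time: 13.3
position: [0.5445, -0.1297, 0.0944]
tool_rot: [-0.51, 3.099, -0.002]
ft_force: [1.2, -5.2, -2.0]
grip_width: 0.008
grip_force: 2.4
```

Request:
{"fn": "send_rows", "kwargs": {"steps": [{"tx": 0, "ty": 0.02, "tz": 0, "turn": 0, "grip": 0}, {"tx": 0, "ty": 0, "tz": 0, "turn": 0, "grip": 0}, {"tx": 0, "ty": -0.2, "tz": 0, "turn": 0, "grip": 0}, {"tx": 0, "ty": -0.4, "tz": 0, "turn": 0, "grip": 0}, {"tx": 0, "ty": -0.3, "tz": 0, "turn": 0, "grip": 0}, {"tx": 0, "ty": 0, "tz": -0.6, "turn": 0, "grip": 0}, {"tx": 0, "ty": 0, "tz": -0.8, "turn": 0, "grip": 0}, {"tx": 0, "ty": -0.8, "tz": -0.4, "turn": 0, "grip": 0}, {"tx": 0, "ty": -0.8, "tz": 0, "turn": 0, "grip": 0}, {"tx": 0, "ty": -0.8, "tz": 0, "turn": 0, "grip": 0}, {"tx": 0, "ty": 0, "tz": 0, "turn": 0, "grip": 0}, {"tx": 0, "ty": 0, "tz": 0, "turn": 0, "grip": 0}]}}

```text
time: 14.8
position: [0.6076, -0.3142, 0.2017]
tool_rot: [0.512, -3.099, -0.003]
ft_force: [-0.9, -0.2, -0.2]
grip_width: 0.009
grip_force: 0.0
```

Run:
```python
from h import *
from bench import ctrl
import cv2
s=ctrl.get_state();print(s['time'],tool(s),s['ft_force'])
im=ctrl.get_image('top')['pixels'][180:330,270:470,::-1]
cv2.imwrite('pics/t2.png',cv2.resize(im,None,fx=4,fy=4,interpolation=cv2.INTER_CUBIC))
```

```text
14.8 (array([  21.7, -208.2]), np.float64(201.7), np.float64(0.017798193866213702), array([-0.001,  0.002, -1.   ])) [-0.88924622 -0.19874694 -0.16167636]
```

View pics/t2.png

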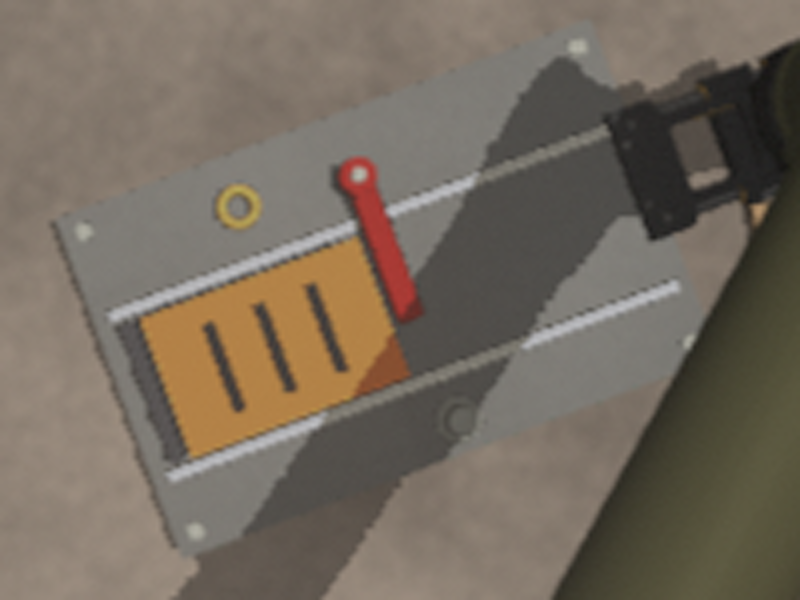

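The hood (tail edge about (360,237) to (410,375)) sits against the end stop. The latch lies across behind it, from (359,175) to (410,318), and the spacer and flange have not moved. I am handing the job in.

```bash
python3 -c "
from bench import ctrl
print(ctrl.close_job())"
```

```text
the job is handed in; nothing more can be done
None
```

The hood is fully home and the latch arm lies across the track behind it; the final top view confirmed both, with the flange and spacer unmoved, and I handed the job in at about 15 s, though the hand-in returned no verdict and I did not re-measure the table items, which the arm never went near.

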